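# Pack the terminal kit trays in wiring order

## Task

Pack the four coloured kit trays in this order: first move the beige relay, which was left in the green tray, over to the yellow tray; then stand the green terminal block in the green tray, next the blue one in the blue tray and last the grey one in the grey tray. Set each part down upright in the middle of its tray, lengthwise along the tray, and let go of it. Leave the white plug housing and the black-lidded tin standing among the blocks where they are.

Things in the scene. Friction and masses are not known exactly. Their poses are not given: they have to be found in the camera images.
- relay: beige plug-in relay with a dark foot, lying, 52 (x) x 28 (y) x 30 high; starts in the green tray, lengthwise; origin at the centre of its underside, z up; 35 g, grasp across its 28 mm sides (along y)
- terminal_green: green rail terminal block, a plain slab standing upright on the bench among the other small things, 47 (x) x 12 (y) x 38 high; origin at the centre of its underside, z up; 14 g, grasp its flat sides (along y)
- terminal_blue: blue rail terminal block, a plain slab standing upright on the bench among the other small things, 47 (x) x 12 (y) x 38 high; origin at the centre of its underside, z up; 14 g, grasp its flat sides (along y)
- terminal_grey: grey rail terminal block, a plain slab standing upright on the bench among the other small things, 47 (x) x 12 (y) x 38 high; origin at the centre of its underside, z up; 14 g, grasp its flat sides (along y)
- tray_green: green shallow kit tray, fixed to the bench, outside 80 (x, its length) x 52 (y) x 14 high, inside 72 x 44, floor 8 mm above the bench, walls 4 mm; origin at the centre of its underside; a flat label tab 13 mm long, 8 mm high on its -x end (all four trays are alike but for colour)
- tray_blue: blue shallow kit tray, fixed to the bench, outside 80 (x, its length) x 52 (y) x 14 high, inside 72 x 44, floor 8 mm above the bench, walls 4 mm; origin at the centre of its underside; a flat label tab 13 mm long, 8 mm high on its -x end
- tray_grey: grey shallow kit tray, fixed to the bench, outside 80 (x, its length) x 52 (y) x 14 high, inside 72 x 44, floor 8 mm above the bench, walls 4 mm; origin at the centre of its underside; a flat label tab 13 mm long, 8 mm high on its -x end
- tray_yellow: yellow shallow kit tray, fixed to the bench, outside 80 (x, its length) x 52 (y) x 14 high, inside 72 x 44, floor 8 mm above the bench, walls 4 mm; origin at the centre of its underside; a flat label tab 13 mm long, 8 mm high on its -x end
- plug_white: bystander: small white plug housing, 26 x 34 x 17 high, loose, origin at the centre of its underside; leave it alone
- flux_tin: bystander: round white tin with a black lid, diameter 60, 36 high, loose, origin at the centre of its underside; leave it alone
There are look-alikes about, which are no part of the job. Of the things that look like the tray_yellow, the larger one is meant.

How it is judged:
By the outcome, as a careful person would: the job done as asked, in the order asked, and still so for the second after the job is handed in, with the robot touching nothing.
It also fails if it takes over 109 s, if anything falls off the work surface, if the arm or the gripper's body presses on something with over 40 N, if the wrist force passes 120 N, or if a joint passes its speed limit or range.

## Robot

A 7-joint arm with a two-finger parallel gripper is mounted at the origin on a cart in front of the work surface, level with it; the furniture and walls round the work are solid. World frame = base frame: x ahead of the robot, y to its left, z up, the work surface at z = 0. Lengths are in m, angles in rad, forces in N, time in s.
With the tool pointing down it reaches from about 0.425 to 0.875 m from the base axis. Payload 4.7 kg.
Tool frame: the origin (TCP) lies midway between the tips of the shut fingers; the grasp point (between the pads) lies 19 mm behind it; z points along the fingers, y is the line along which they close (so a half turn about z gives the same grasp; the last joint's range is limited). The gripper opens to 87 mm and grips with 3 to 60 N. Pads are 19 mm wide; open, the fingers measure 117 mm over their backs; the gripper's body (75 mm by 190 mm) begins 51 mm behind the grasp point.
Start: joints at [1.285, 0.321, -0.07, 1.45, 0.023, 1.371, -0.057], TCP at [0.192, -0.621, 0.223] pointing down, gripper open.
Joint ranges: [-2.86, 2.86], [-0.3, 2.09], [-1.38, 1.24], [0.06, 2.45], [-1.56, 4.7], [0.09, 2.05], [-2.69, 2.69]. Speed limits (rad/s): [2.57, 2.57, 3.14, 3.14, 3.14, 3.14, 3.14].

## Interface

Orientations are given as a rotation vector (axis times angle).
In Python, from bench import ctrl gives the robot as it stands. The module is installed in compiled form; this text tells all that it offers.
- The arm moves only by the shell command python3 -m handwheel 'ROWS' [FORCE]. ROWS is JSON, a list of rows, each a list of 7 numbers: the finger opening in m, from 0 to 0.087, then the shift along the tool's x, y, z in m, then the turn, a rotation vector about the tool's x, y, z in degrees. A call has 1 to 12 rows; each row shifts and turns the commanded pose from where the row before left it, along the tool's axes as they then stand; what a row does not reach is not made up. A row lasts 1/8 s, in which the tool goes at most 62.5 mm and 10.7 degrees, less where a joint would pass 70% of its speed; a pose out of reach is approached as far as the arm can. A call is refused whole if a number of a shift passes 0.0625 or a number of a turn 10.7, either way. A call with a gripper value outside its range is refused whole. The fingers move at their own pace and stop on an object; FORCE is the grip in N (left out, the last holds). Time passes only in rows, so rows that do not move let the fingers close. It gives the time, the measured TCP pose, the force, the opening and the grip force at its end, in the units of the state.
- ctrl.get_state(): the state, without advancing time (a new reading comes with each control period).
- ctrl.get_image(name): name is "scene" or "top" or "wrist"; returns (picture, depth): 480x640x3 uint8, blue, green, red; 480x640 float32, m along the optical axis (not along the pixel's ray), 0 where there is no reading.
- ctrl.camera_info(name): a dict with "intrinsics" (3x3 intrinsics, pixels), "R" (3x3) and "t" (3): a world point X has camera coordinates R X + t. Camera axes: x right, y down, z forward; pixel columns grow to the right and rows downward; lengths in m; the calibration is good to about 2 mm. The wrist camera is an equidistant fisheye: a pixel r from the principal point sees the ray r / f radians off the axis. A picture is of the moment at which its call begins: read the wrist's pose just before it. camera_info takes no time and is no camera call; for the wrist camera it gives the pose at the moment of the call.
- ctrl.close_job(): hands the job in; it is judged then, once.
The state is a dict: "time": time; "joint_positions": joint angles; "qd": joint speeds; "joint_torque": joint torques, N m; "position": TCP position; "tool_rot": TCP orientation; "ft_force": force on the tool from outside, world axes, zero at the start; "torque": the same for the moment, N m; "grip_width": opening from 0.0 (shut) to 1.0 (fully open); "grip_force": force on a finger pad.
Only numpy, scipy, OpenCV 4.12 (cv2) and the standard library are available. Lean on these libraries where they do the work, as an engineer would, in place of code of your own. Each camera call takes 0.05 s, during which the arm holds its last target. There are 200 camera calls.

## Working session

There is one attempt and no reset: what is moved stays moved. The work goes in short steps, Python scripts to look and compute and a shell command to move; the robot and the scene stay as the last step left them, time stands still between calls to the robot, and variables do not carry over. Pictures are saved under pics/ and viewed, at most 14 in all, crops included, and the job is handed in when it is done.

```bash
ls; mkdir -p pics
python3 - <<'E'
from bench import ctrl
import cv2,numpy as np
s=ctrl.get_state();print({k:np.round(v,3).tolist() for k,v in s.items()})
for n in("scene","top"):
    i,d=ctrl.get_image(n);cv2.imwrite(f"pics/{n}0.png",i);np.save(f"pics/{n}0.npy",d)
    c=ctrl.camera_info(n);print(n,{k:np.round(v,4).tolist() for k,v in c.items()})
E
```

```text
pics
{'time': 0.0, 'joint_positions': [1.285, 0.322, -0.07, 1.452, 0.023, 1.371, -0.057], 'qd': [0.001, -0.001, -0.002, -0.0, -0.001, -0.001, -0.0], 'joint_torque': [0.001, -49.129, -0.403, -31.253, -0.064, 0.044, 0.0], 'position': [0.192, -0.621, 0.221], 'tool_rot': [-3.105, -0.469, 0.001], 'ft_force': [-0.559, 0.532, 0.514], 'torque': [-0.07, 0.052, -0.015], 'grip_force': 0.0, 'grip_width': 0.998}
scene {'intrinsics': [[551.7102, 0.0, 317.3201], [0.0, 551.7102, 235.1982], [0.0, 0.0, 1.0]], 'R': [[-0.8964, -0.4429, 0.0182], [-0.314, 0.6055, -0.7312], [0.3128, -0.6612, -0.6819]], 't': [0.5277, 0.173, 0.8488]}
top {'intrinsics': [[455.263, 0.0, 327.4806], [0.0, 455.263, 246.577], [0.0, 0.0, 1.0]], 'R': [[-0.0191, -0.9998, -0.0096], [-0.9984, 0.0196, -0.0524], [0.0525, 0.0086, -0.9986]], 't': [0.0533, 0.5859, 0.9899]}
```

View pics/top0.png

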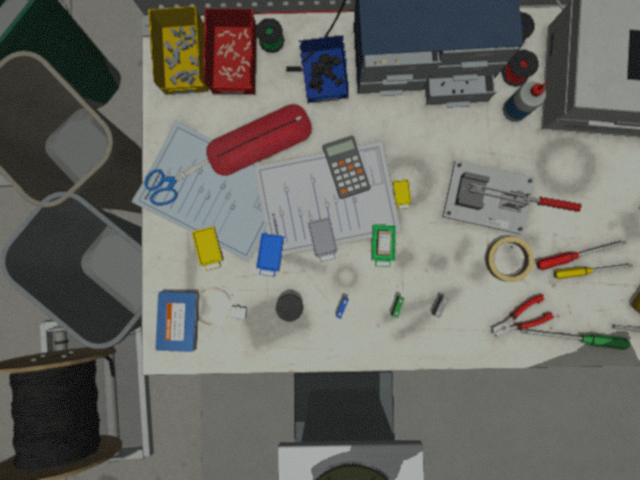

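View pics/scene0.png

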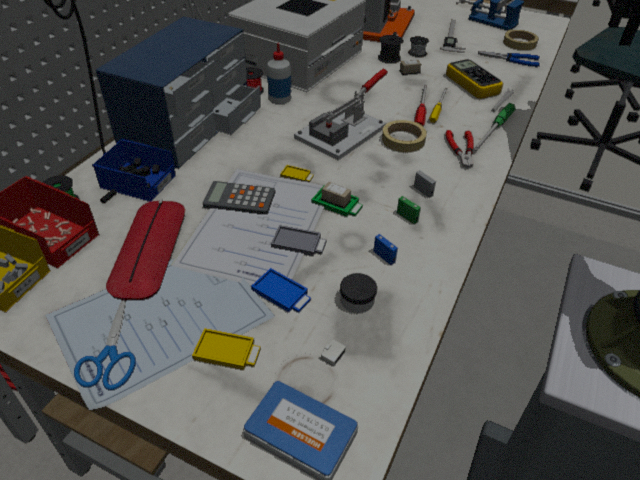

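The top view shows these candidates:
- **Yellow trays:** the large one is at (208,246) and a small look-alike is at (402,193). I choose the large one.
- **Other trays:** blue (270,254), grey (322,237), and green with the relay in it (383,243).
- **Relay:** the one in the green tray. A beige look-alike shows in the scene view at (411,67).
- **Blocks:** blue (342,306), green (397,305), grey (437,303).

Next I'll make a close crop and take a first measurement.

```bash
cat > h.py <<'E'
from bench import ctrl
import cv2,numpy as np
from scipy.spatial.transform import Rotation as Ro
def cast(c,uv,z,fish=False):
    K=c["intrinsics"];uv=np.atleast_2d(uv).astype(float)
    p=np.c_[(uv[:,0]-K[0][2])/K[0][0],(uv[:,1]-K[1][2])/K[1][1]]
    if fish:
        r=np.linalg.norm(p,axis=1)+1e-9
        v=np.c_[p*(np.sin(r)/r)[:,None],np.cos(r)]
    else: v=np.c_[p,np.ones(len(p))]
    R=np.array(c["R"]);o=-R.T@np.array(c["t"]);w=v@R
    return (o+w*((z-o[2])/w[:,2])[:,None])[:,:2]
def mask(i,name):
    h,s,v=cv2.split(cv2.cvtColor(i,cv2.COLOR_BGR2HSV));h=h.astype(int)
    return {"yellow":(abs(h-27)<7)&(s>140),"blue":(abs(h-112)<12)&(s>140),"green":(abs(h-65)<20)&(s>90),
      "grey":(s<60)&(v<150)&(v>60),"beige":(abs(h-20)<12)&(s>30)&(s<130)}[name].astype(np.uint8)
def rect(P):
    (c,(w,h),a)=cv2.minAreaRect((np.array(P)*1000).astype(np.float32))
    if w<h:w,h,a=h,w,a+90
    return np.round([*c,w,h,(a+90)%180-90],1)   # mm, deg of long side from x
E
python3 - <<'E'
from h import *
i=cv2.imread("pics/top0.png");c=ctrl.camera_info("top")
T={"tray_yellow":("yellow",208,246,14),"tray_blue":("blue",270,254,14),"tray_grey":("grey",322,237,14),"tray_green":("green",383,243,14),
"t_blue":("blue",342,306,38),"t_green":("green",397,305,38),"t_grey":("grey",437,303,38)}
for n,(k,u,v,z) in T.items():
    m=mask(i,k);b=np.zeros_like(m);r=28 if z==14 else 16;b[v-r:v+r,u-r:u+r]=1;m=m*b
    nn,l,st,_=cv2.connectedComponentsWithStats(m);j=1+st[1:,4].argmax()
    ys,xs=np.where(l==j);print(n,st[j],rect(cast(c,np.c_[xs,ys],z/1000)))
print("tin,plug",cast(c,[[289,305]],.036),cast(c,[[239,312]],.017))
a=cv2.resize(i[170:330,180:460],(784,448),interpolation=cv2.INTER_CUBIC);cv2.imwrite("pics/crop0.png",a)
E
```

```text
tray_yellow [192 227  30  39 800] [591.5 309.   83.1  51.   13.8]
tray_blue [257 234  26  38 762] [576.5 170.   78.9  48.6  -8.9]
tray_grey [ 294  209   56   54 1127] [613.2  50.9 112.8 109.1 -26.8]
tray_green [372 225  24  37 469] [592.4 -82.   79.9  50.9  -1.4]
t_blue [338 302   7  11  44] [454.1  14.5  23.    9.5 -23.1]
t_green [392 297  11  20 104] [ 454.1 -104.9   42.6   13.5  -20. ]
t_grey [421 288  32  31 565] [ 460.1 -189.3   67.1   63.9   89. ]
tin,plug [[0.46151705 0.1269599 ]] [[0.44686916 0.23872549]]
```

View pics/crop0.png

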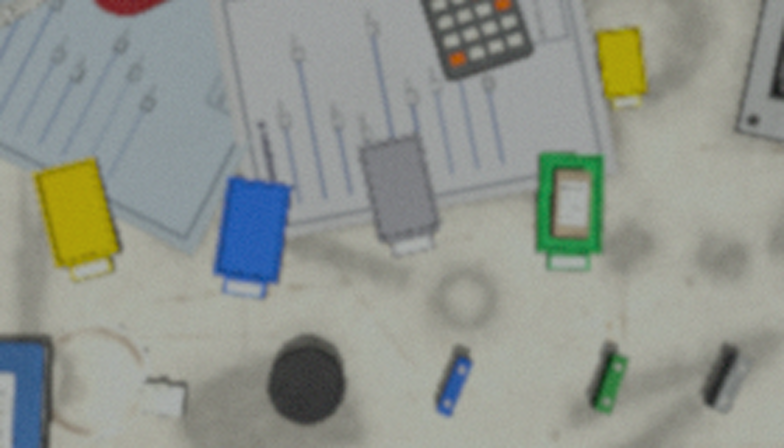

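The crop confirms the choices: large yellow tray at (75,215), relay in the green tray at (572,200), and blocks at (455,388), (610,382) and (722,378). Next I'll work out the first approach.

```bash
cat > go.py <<'E'
import sys
from h import *
def go(x,y,z,yaw):
    s=ctrl.get_state();R=Ro.from_rotvec(s["tool_rot"]);p=np.array(s["position"])
    best=None
    for a in(yaw,yaw+180):
        G=Ro.from_euler("z",a,degrees=True)*Ro.from_euler("x",180,degrees=True)
        t=(R.inv()*G).as_rotvec(degrees=True)
        if best is None or np.linalg.norm(t)<np.linalg.norm(best):best=t
    print("t",round(s["time"],2),"pos mm",np.round(p*1000,1),"shift mm",np.round(R.inv().apply(np.array([x,y,z])/1000-p)*1000,1),"then turn deg",np.round(best,1),"w",round(s["grip_width"]*87,1),"q1,q7",np.round([s["joint_positions"][0],s["joint_positions"][6]],2))
if __name__=="__main__":go(*map(float,sys.argv[1:]))
E
python3 go.py 585 -82 200 -1.4
```

```text
t 0.1 pos mm [ 191.8 -620.5  221.5] shift mm [ 534.8 -398.3   22.2] then turn deg [-0.1  0.  18.6] w 87.2 q1,q7 [ 1.29 -0.06]
```

```bash
python3 -m handwheel '[[0.087,0.0446,-0.0332,0.002,0,0,0],[0.087,0.0446,-0.0332,0.002,0,0,0],[0.087,0.0446,-0.0332,0.002,0,0,0],[0.087,0.0446,-0.0332,0.002,0,0,0],[0.087,0.0446,-0.0332,0.002,0,0,0],[0.087,0.0446,-0.0332,0.002,0,0,0],[0.087,0.0446,-0.0332,0.002,0,0,0],[0.087,0.0446,-0.0332,0.002,0,0,0],[0.087,0.0446,-0.0332,0.002,0,0,0],[0.087,0.0446,-0.0332,0.002,0,0,0],[0.087,0.0446,-0.0332,0.002,0,0,0],[0.087,0.0446,-0.0332,0.002,0,0,0]]' 15; python3 -m handwheel '[[0.087,0,0,0,0,0,9.3],[0.087,0,0,0,0,0,9.3],[0.087,0,0,0,0,0,0]]'
python3 go.py 585 -82 200 -1.4
python3 - <<'E'
from h import *
c=ctrl.camera_info("wrist");i,d=ctrl.get_image("wrist");cv2.imwrite("pics/w1.png",i)
print({k:np.round(v,3).tolist() for k,v in c.items()})
E
```

```text
time: 1.6
position: [0.5862, -0.0811, 0.1982]
tool_rot: [3.106, 0.468, -0.001]
ft_force: [1.3, -1.3, 0.5]
grip_width: 1.001
grip_force: 0.0
time: 1.98
position: [0.5853, -0.0823, 0.198]
tool_rot: [3.141, -0.036, -0.002]
ft_force: [0.4, -1.3, -0.5]
grip_width: 1.001
grip_force: 0.0
t 1.98 pos mm [585.3 -82.3 198. ] shift mm [-0.4 -0.3 -2. ] then turn deg [0.  0.1 0.1] w 87.1 q1,q7 [ 0.53 -1.59]
{'intrinsics': [[371.648, 0.0, 322.584], [0.0, 371.648, 239.414], [0.0, 0.0, 1.0]], 'R': [[-0.023, -1.0, 0.0], [-0.957, 0.022, 0.289], [-0.289, 0.006, -0.957]], 't': [-0.067, 0.534, 0.539]}
```

View pics/w1.png

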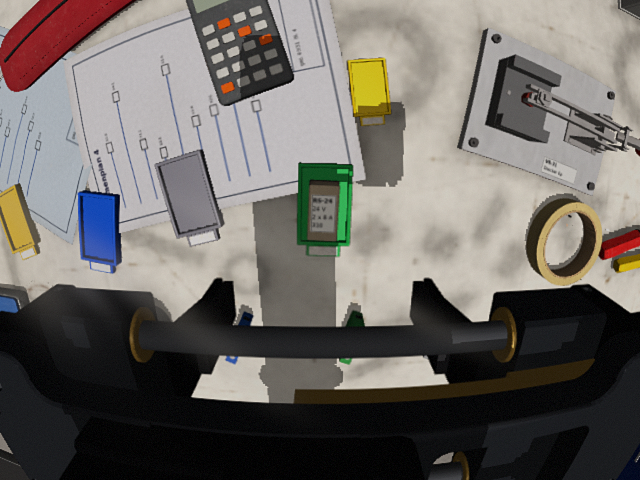

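The wrist view shows the relay at (323,207) in the green tray, lengthwise. The grey tray is at (190,195), the blue tray at (100,228), the big yellow one at the left edge (15,220) and the small decoy at (368,87). Next I'll measure the relay and these trays.

Run:
```python
from h import *
i=cv2.imread("pics/w1.png");c=ctrl.camera_info("wrist")
def comp(m,box):
    b=np.zeros_like(m);x0,y0,x1,y1=box;b[y0:y1,x0:x1]=1
    n,l,st,_=cv2.connectedComponentsWithStats(m*b);j=1+st[1:,4].argmax();return (l==j).astype(np.uint8),st[j]
def pts(m):
    k=max(cv2.findContours(m,0,cv2.CHAIN_APPROX_NONE)[0],key=cv2.contourArea);return k[:,0]
for n,box in(("green",(280,150,370,270)),("blue",(70,180,130,275)),("grey",(150,140,230,245))):
    m,st=comp(mask(i,n),box);print(n,st,rect(cast(c,pts(m),.014,True)))
m,_=comp(mask(i,"green"),(280,150,370,270))
hull=np.zeros_like(m);cv2.fillConvexPoly(hull,cv2.convexHull(pts(m)),1)
r=cv2.morphologyEx(hull&(1-m),cv2.MORPH_OPEN,np.ones((5,5)));r,st=comp(r,(280,150,370,270))
print("relay",st,rect(cast(c,pts(r),.038,True)))
hsv=cv2.cvtColor(i,cv2.COLOR_BGR2HSV);print([hsv[y,x].tolist() for y,x in((195,190),(200,320),(210,303),(238,323),(184,323))])
cv2.imwrite("pics/c1.png",cv2.resize(i[140:270,260:390],(780,780))[:600])
```

```text
green [ 297  163   56   93 2640] [590.  -82.   89.9  51.4  -2.5]
blue [  78  191   42   82 2541] [574.8 168.1  90.6  56.9  -9.4]
grey [ 150  149   75   96 3789] [602.6  60.   92.1  77.7  11.5]
relay [ 307  180   32   61 1781] [594.7 -81.   54.9  26.5  -3.8]
[[133, 14, 132], [10, 11, 71], [67, 201, 76], [16, 72, 82], [20, 70, 44]]
```

View pics/c1.png

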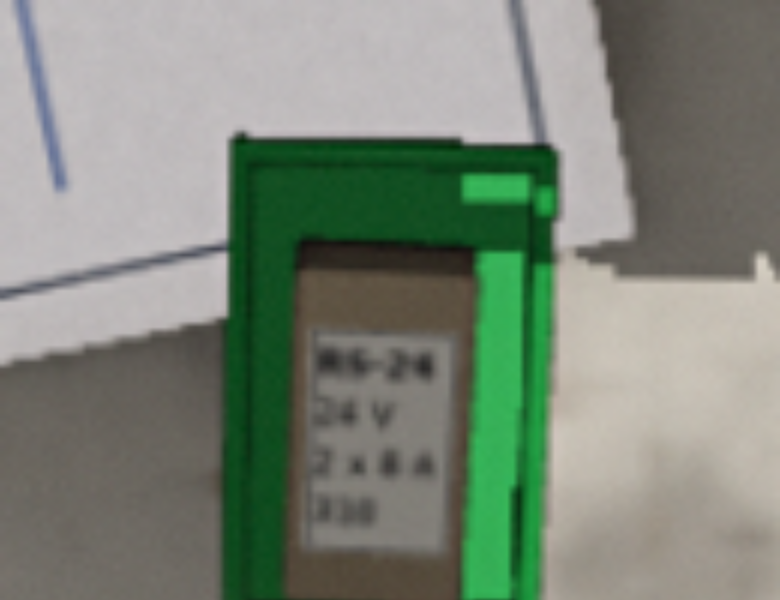

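The crop shows the relay lying in the green tray with clear sides and its dark foot end towards +x. For the pick I'll keep the finger tips above the tray walls.

```bash
python3 -m handwheel '[[0.06,0.008,-0.001,0.03,0,0,1.6],[0.06,0,0,0.045,0,0,0],[0.06,0,0,0.045,0,0,0],[0.06,0,0,0.04,0,0,0],[0.06,0,0,0.015,0,0,0],[0.06,0,0,0.004,0,0,0],[0.06,0,0,0,0,0,0]]' 15; python3 go.py 593 -81 18 -3
```

```text
time: 2.9
position: [0.5948, -0.0817, 0.0209]
tool_rot: [3.14, -0.082, 0.004]
ft_force: [-0.1, 0.4, 0.2]
grip_width: 0.687
grip_force: 0.0
t 2.9 pos mm [594.8 -81.7  20.9] shift mm [-1.8 -0.6  2.9] then turn deg [ 0.  -0.1  0. ] w 59.8 q1,q7 [ 0.48 -1.7 ]
```

```bash
python3 -m handwheel '[[0.06,-0.001,0,0.003,0,0,0],[0.0,0,0,0,0,0,0],[0,0,0,0,0,0,0],[0,0,0,0,0,0,0],[0,0,0,0,0,0,0],[0,0,0,0,0,0,0]]' 15; python3 go.py 593 -81 18 -3;  python3 -m handwheel '[[0,0,0,-0.03,0,0,0],[0,0,0,-0.06,0,0,0],[0,0,0,-0.06,0,0,0],[0,0,0,0,0,0,0]]' ; python3 go.py 585 309 160 13.8
```

```text
time: 3.65
position: [0.5926, -0.0816, 0.0166]
tool_rot: [3.14, -0.083, -0.0]
ft_force: [-0.1, 0.1, 0.8]
grip_width: 0.318
grip_force: 15.0
t 3.65 pos mm [592.6 -81.6  16.6] shift mm [ 0.3 -0.6 -1.4] then turn deg [ 0.  0. -0.] w 27.7 q1,q7 [ 0.48 -1.71]
time: 4.15
position: [0.5963, -0.0815, 0.1725]
tool_rot: [3.139, -0.083, 0.017]
ft_force: [0.2, -0.1, -0.6]
grip_width: 0.316
grip_force: 15.0
t 4.15 pos mm [596.3 -81.5 172.5] shift mm [ -32.  -389.3   11.6] then turn deg [  0.2  -0.6 -16.8] w 27.5 q1,q7 [ 0.52 -1.64]
```

```bash
python3 -m handwheel '[[0,-0.004,-0.0486,-0.003,0,0,0],[0,-0.004,-0.0486,-0.003,0,0,0],[0,-0.004,-0.0486,-0.003,0,0,0],[0,-0.004,-0.0486,-0.003,0,0,0],[0,-0.004,-0.0486,-0.003,0,0,0],[0,-0.004,-0.0486,-0.003,0,0,0],[0,-0.004,-0.0486,-0.003,0,0,0],[0,-0.004,-0.0486,-0.003,0,0,0],[0,0,0,0,0,0,-8.4],[0,0,0,0,0,0,-8.4],[0,0,0,0,0,0,0],[0,0,0,0,0,0,0]]'
cat > look.py <<'E'
import sys
from h import *
name=sys.argv[1];c=ctrl.camera_info("wrist");i,d=ctrl.get_image("wrist");cv2.imwrite(f"pics/{name}.png",i)
np.savez(f"pics/{name}.npz",d=d,**{k:np.array(v) for k,v in c.items()})
E
python3 look.py w2; python3 go.py 591 309 160 13.8
```

```text
time: 5.65
position: [0.581, 0.308, 0.1897]
tool_rot: [3.119, 0.372, -0.002]
ft_force: [-0.0, 0.4, -0.3]
grip_width: 0.32
grip_force: 15.0
t 5.7 pos mm [581.1 308.  190. ] shift mm [ 9.9  1.4 30. ] then turn deg [ 0.   0.  -0.2] w 27.9 q1,q7 [ 0.01 -2.06]
```

View pics/w2.png

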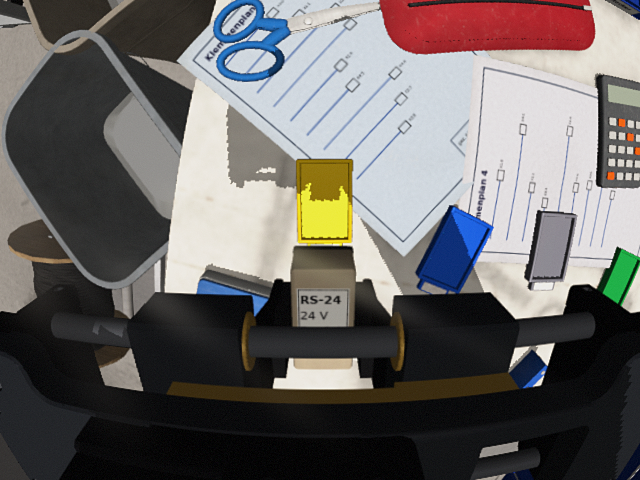

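The wrist view shows the large yellow tray at (325,200) just ahead of the held relay. The blue tray is at (455,250), grey at (552,248), and the green edge at (620,280). I'll measure their rims with mask and depth.

```bash
cat > meas.py <<'E'
from h import *
def load(n):
    z=dict(np.load(f"pics/{n}.npz"));return cv2.imread(f"pics/{n}.png"),z.pop("d"),z
def cloud(d,c):
    v,u=np.mgrid[:480,:640];K=c["intrinsics"];p=np.dstack([(u-K[0,2])/K[0,0],(v-K[1,2])/K[1,1]])
    r=np.linalg.norm(p,axis=2)+1e-9;q=np.dstack([p*(np.tan(r)/r)[...,None],np.ones_like(r)])*d[...,None]
    return (q-c["t"])@c["R"]
def obj(n,box,lo,hi,col=None):
    i,d,c=load(n);P=cloud(d,c);m=(P[...,2]>lo)&(P[...,2]<hi)&(d>0)
    b=np.zeros(m.shape,np.uint8);x0,y0,x1,y1=box;b[y0:y1,x0:x1]=1;m=m.astype(np.uint8)*b
    if col:m=m*mask(i,col)
    k,l,st,_=cv2.connectedComponentsWithStats(m,connectivity=8);j=1+st[1:,4].argmax()
    Q=P[l==j];return rect(Q[:,:2]),len(Q),np.round(np.median(Q[:,2])*1000,1),rect(cast(c,np.argwhere(l==j)[:,::-1],np.median(Q[:,2]),True))
E
python3 - <<'E'
from meas import *
for n,b in(("y",(285,150,365,246)),("b",(410,195,500,300)),("g",(520,200,585,300))):
    print(n,*obj("w2",b,.0105,.02))
print("g1",*obj("w1",(280,150,370,270),.0105,.02))
print("b1",*obj("w1",(70,180,130,275),.0105,.02));print("gr1",*obj("w1",(150,140,230,250),.0105,.02))
E
```

```text
y [594.9 310.9  80.9  52.3  13.7] 1205 14.7 [595.5 311.1  79.8  52.1  13.7]
b [578.8 170.6  80.9  54.3  -9.9] 1108 14.6 [579.1 171.5  80.7  54.5 -10. ]
g [608.1  53.1  85.3  54.2  11.5] 875 14.4 [608.8  54.4  84.2  55.4  12.1]Traceback (most recent call last):
  File "<stdin>", line 4, in <module>
  File "meas.py", line 9, in obj
    i,d,c=load(n);P=cloud(d,c);m=(P[...,2]>lo)&(P[...,2]<hi)&(d>0)
          ~~~~^^^
  File "meas.py", line 3, in load
    z=dict(np.load(f"pics/{n}.npz"));return cv2.imread(f"pics/{n}.png"),z.pop("d"),z
           ~~~~~~~^^^^^^^^^^^^^^^^^
    fid = stack.enter_context(open(os.fspath(file), "rb"))
                              ~~~~^^^^^^^^^^^^^^^^^^^^^^^
FileNotFoundError: [Errno 2] No such file or directory: 'pics/w1.npz'
```

```bash
python3 -m handwheel '[[0,0.013,0.0005,0.03,0,0,0],[0,0,0,0.05,0,0,0],[0,0,0,0.045,0,0,0],[0,0,0,0.025,0,0,0],[0,0,0,0,0,0,0],[0,0,0,0,0,0,0]]';python3 go.py 594 310.5 18 13.7
```

```text
time: 6.45
position: [0.5948, 0.3116, 0.0419]
tool_rot: [-3.118, -0.375, -0.003]
ft_force: [0.6, 0.4, -1.0]
grip_width: 0.318
grip_force: 15.0
t 6.45 pos mm [594.8 311.6  41.9] shift mm [-1.   0.9 23.9] then turn deg [-0.  -0.1  0. ] w 27.7 q1,q7 [-0.03 -2.12]
```

```bash
python3 -m handwheel '[[0,-0.001,0.001,0.012,0,0,0],[0,0,0,0.008,0,0,0],[0,0,0,0.003,0,0,0],[0,0,0,0,0,0,0],[0,0,0,0,0,0,0]]';python3 go.py 594 310.5 18 13.7
```

```text
time: 7.08
position: [0.5933, 0.31, 0.0177]
tool_rot: [-3.119, -0.377, -0.0]
ft_force: [-1.3, 0.7, -0.2]
grip_width: 0.32
grip_force: 15.0
t 7.08 pos mm [593.3 310.   17.7] shift mm [ 0.8 -0.3 -0.3] then turn deg [-0.  -0.   0.1] w 27.9 q1,q7 [-0.04 -2.13]
```

```bash
python3 -m handwheel '[[0,0,0,0.001,0,0,0],[0.06,0,0,0,0,0,0],[0.06,0,0,0,0,0,0],[0.06,0,0,-0.02,0,0,0],[0.06,0,0,-0.06,0,0,0],[0.06,0,0,-0.06,0,0,0],[0.087,-0.015,0,-0.04,0,0,0],[0.087,0,0,0,0,0,0]]';python3 look.py w3; python3 go.py 450 -105 190 -20
python3 - <<'E'
from meas import *
P=cloud(*load("w3")[1:])
print(*obj("w3",(270,130,380,270),.03,.05))
i=load("w3")[0];cv2.imwrite("pics/c3.png",cv2.resize(i[120:320,200:440],(720,600)))
E
```

```text
time: 8.07
position: [0.5797, 0.3085, 0.203]
tool_rot: [-3.116, -0.378, -0.014]
ft_force: [0.4, 1.2, -0.4]
grip_width: 0.833
grip_force: 0.0
t 8.12 pos mm [579.2 307.3 200. ] shift mm [-224.   369.5    8.7] then turn deg [-0.1 -0.3 33.8] w 76.3 q1,q7 [ 0.01 -2.06]
[593.8 311.4  50.2  27.2  14.3] 1697 39.3 [594.4 311.6  50.7  27.   14.4]
```

View pics/c3.png

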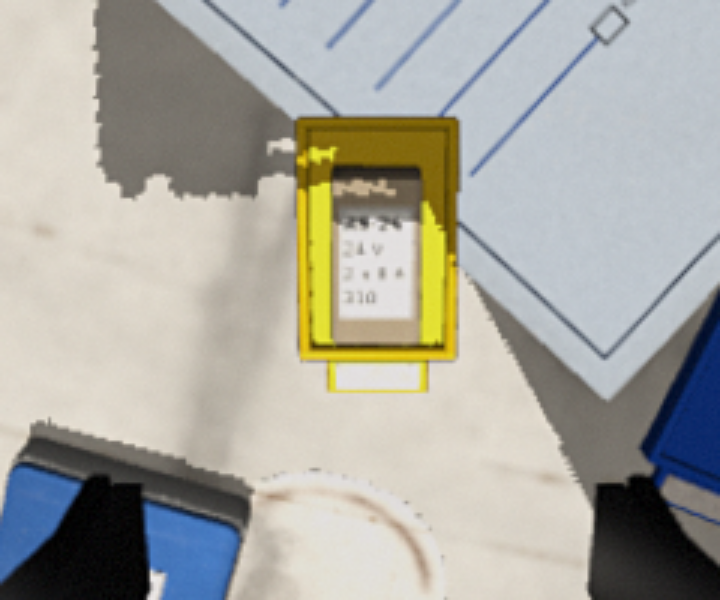

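The crop shows the relay released and centred in the yellow tray, within about 1 mm. Next is the green block.

```bash
python3 -m handwheel '[[0.087,-0.028,0.0462,0.001,0,0,0],[0.087,-0.028,0.0462,0.001,0,0,0],[0.087,-0.028,0.0462,0.001,0,0,0],[0.087,-0.028,0.0462,0.001,0,0,0],[0.087,-0.028,0.0462,0.001,0,0,0],[0.087,-0.028,0.0462,0.001,0,0,0],[0.087,-0.028,0.0462,0.001,0,0,0],[0.087,-0.028,0.0462,0.001,0,0,0],[0.087,0,0,0,0,0,8.4],[0.087,0,0,0,0,0,8.4],[0.087,0,0,0,0,0,8.4],[0.087,0,0,0,0,0,8.4]]';python3 -m handwheel '[[0.087,0,0,0,0,0,0]]';python3 look.py w4; python3 go.py 450 -105 190 -20
```

```text
time: 9.62
position: [0.4484, -0.1061, 0.1877]
tool_rot: [-3.093, 0.548, 0.003]
ft_force: [0.1, 0.6, -0.3]
grip_width: 1.002
grip_force: 0.0
time: 9.75
position: [0.4485, -0.1061, 0.1878]
tool_rot: [-3.095, 0.538, 0.003]
ft_force: [0.1, -0.3, -0.7]
grip_width: 0.999
grip_force: 0.0
t 9.8 pos mm [ 448.6 -106.   187.9] shift mm [ 1.  -1.4 -2.1] then turn deg [0.  0.1 0.3] w 87.1 q1,q7 [ 0.7  -1.71]
```

View pics/w4.png

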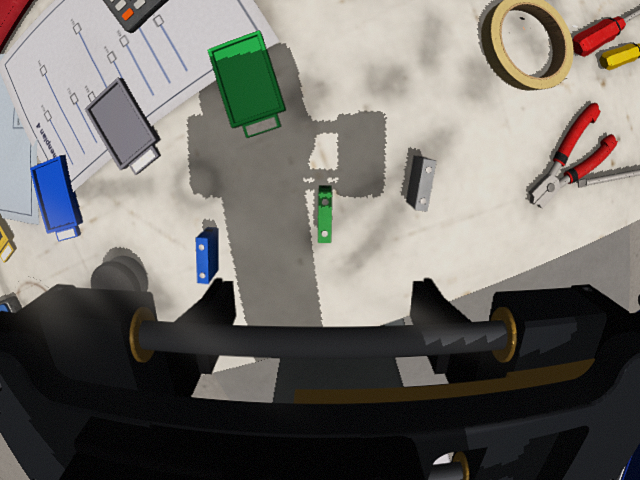

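The picture shows the green block at (325,213), blue at (206,255) and grey at (421,183). The green tray at (246,82) is empty. I'll measure all of these.

Run:
```python
from meas import *
for n,b in(("green",(305,175,345,250)),("blue",(190,215,226,290)),("grey",(400,145,445,218))):
    print(n,*obj("w4",b,.03,.05))
for n,b in(("Tgreen",(195,20,300,150)),("Tgrey",(75,70,170,180)),("Tblue",(25,145,90,250))):
    print(n,*obj("w4",b,.0105,.02))
```

```text
green [ 453.7 -107.8   45.5   11.4  -19.8] 717 39.1 [ 454.3 -108.1   46.1   11.4  -19.9]
blue [454.   13.   46.2  12.7 -25.5] 700 38.8 [454.6  11.3  48.2  14.1 -26.1]
grey [ 451.8 -199.9   46.4   13.   -27.7] 815 38.9 [ 452.4 -199.    46.5   15.2  -27.7]
Tgreen [594.7 -82.4  81.2  52.9  -2.7] 1293 14.6 [594.2 -82.6  80.9  52.8  -3.1]
Tgrey [609.9  52.6  80.8  53.8  11.5] 1089 14.4 [609.6  51.9  81.3  54.3  11.9]
Tblue [578.2 170.5  81.8  55.   -9.7] 831 14.2 [578.1 168.7  81.3  56.3  -9.1]
```

```bash
python3 -m handwheel '[[0.05,0.0055,0,0.03,0,0,0],[0.05,0,0,0.05,0,0,0],[0.05,0,0,0.045,0,0,0],[0.05,0,0,0.03,0,0,0],[0.05,0,0,0.01,0,0,0],[0.05,0,0,0,0,0,0],[0.05,0,0,0,0,0,0]]' 10;python3 go.py 453.7 -107.9 10 -19.8
```

```text
time: 10.68
position: [0.4555, -0.1082, 0.0249]
tool_rot: [3.094, -0.54, 0.004]
ft_force: [-0.1, 0.3, -0.0]
grip_width: 0.579
grip_force: 0.0
t 10.68 pos mm [ 455.5 -108.2   24.9] shift mm [-1.8  0.3 14.9] then turn deg [ 0.  -0.1  0. ] w 50.4 q1,q7 [ 0.66 -1.83]
```

```bash
python3 -m handwheel '[[0.05,-0.0015,0,0.01,0,0,0],[0.05,0,0,0.004,0,0,0],[0.05,0,0,0,0,0,0],[0,0,0,0,0,0,0],[0,0,0,0,0,0,0],[0,0,0,0,0,0,0],[0,0,0,0,0,0,0],[0,0,0,0,0,0,0]]' 10;python3 go.py 453.7 -107.9 10 -19.8
```

```text
time: 11.68
position: [0.4528, -0.1074, 0.0096]
tool_rot: [3.095, -0.541, 0.0]
ft_force: [0.6, -0.2, 0.2]
grip_width: 0.134
grip_force: 10.0
t 11.68 pos mm [ 452.8 -107.4    9.6] shift mm [ 1.   0.2 -0.4] then turn deg [ 0. -0. -0.] w 11.7 q1,q7 [ 0.66 -1.84]
```

```bash
python3 -m handwheel '[[0,0,0,-0.03,0,0,0],[0,0,0,-0.05,0,0,0],[0,0,0,-0.03,0,0,0],[0,0,0,0,0,0,0]]'; python3 go.py 593.7 -82.4 90 -2.8
```

```text
time: 12.18
position: [0.4548, -0.1079, 0.122]
tool_rot: [3.093, -0.541, 0.008]
ft_force: [-0.3, 0.2, -0.0]
grip_width: 0.137
grip_force: 10.0
t 12.18 pos mm [ 454.8 -107.9  122. ] shift mm [121.8 -71.2  32.7] then turn deg [  0.1  -0.3 -17. ] w 11.9 q1,q7 [ 0.7  -1.75]
```

```bash
python3 -m handwheel '[[0,0.041,-0.0237,0.003,0,0,0],[0,0.041,-0.0237,0.003,0,0,0],[0,0.041,-0.0237,0.003,0,0,0],[0,0,0,0,0,0,-8.5],[0,0,0,0.02,0,0,-8.5],[0,0,0,0.03,0,0,0],[0,0,0,0,0,0,0],[0,0,0,0,0,0,0]]'; python3 go.py 593.7 -82.4 19 -2.8
```

```text
time: 13.18
position: [0.5927, -0.082, 0.0606]
tool_rot: [-3.14, 0.077, 0.0]
ft_force: [-0.3, 0.3, -0.1]
grip_width: 0.135
grip_force: 10.0
t 13.18 pos mm [592.7 -82.   60.6] shift mm [ 1.   0.3 41.6] then turn deg [-0.  0. -0.] w 11.7 q1,q7 [ 0.58 -1.71]
```

```bash
python3 -m handwheel '[[0,0.001,0,0.02,0,0,0],[0,0,0,0.012,0,0,0],[0,0,0,0.008,0,0,0],[0,0,0,0.002,0,0,0],[0,0,0,0,0,0,0],[0,0,0,0,0,0,0]]'; python3 go.py 593.7 -82.4 17.6 -2.8
```

```text
time: 13.92
position: [0.5941, -0.0823, 0.019]
tool_rot: [3.14, -0.077, 0.001]
ft_force: [0.7, 0.5, -0.8]
grip_width: 0.139
grip_force: 10.0
t 13.93 pos mm [594.1 -82.3  19. ] shift mm [-0.4  0.2  1.4] then turn deg [ 0. -0. -0.] w 12.1 q1,q7 [ 0.56 -1.74]
```

```bash
python3 -m handwheel '[[0,0,0,0.0015,0,0,0],[0,0,0,0,0,0,0],[0.05,0,0,0,0,0,0],[0.05,0,0,0,0,0,0],[0.05,0,0,-0.02,0,0,0],[0.05,0,0,-0.06,0,0,0],[0.087,0,0,-0.06,0,0,0],[0.087,-0.015,0,-0.04,0,0,0],[0.087,0,0,0,0,0,0]]';python3 look.py w5; python3 go.py 450 12 190 -25.8
python3 - <<'E'
from meas import *
print(*obj("w5",(270,130,380,270),.03,.06))
print(*obj("w5",(270,130,380,270),.0105,.02))
i=load("w5")[0];cv2.imwrite("pics/c5.png",cv2.resize(i[120:320,200:440],(720,600)))
E
```

```text
time: 15.05
position: [0.5807, -0.0813, 0.2027]
tool_rot: [3.138, -0.077, 0.013]
ft_force: [0.2, -0.3, -0.3]
grip_width: 0.83
grip_force: 0.0
t 15.1 pos mm [579.7 -81.5 200.1] shift mm [-134.1  -87.     9.3] then turn deg [ 0.  -0.3 23. ] w 76.2 q1,q7 [ 0.63 -1.64]
[595.6 -81.1  45.6  12.3  -3.1] 725 47.1 [596.4 -81.2  46.6  12.3  -3.1]
[593.8 -82.4  81.8  52.2  -2.7] 1156 14.6 [594.5 -82.4  80.8  52.   -2.7]
```

View pics/c5.png

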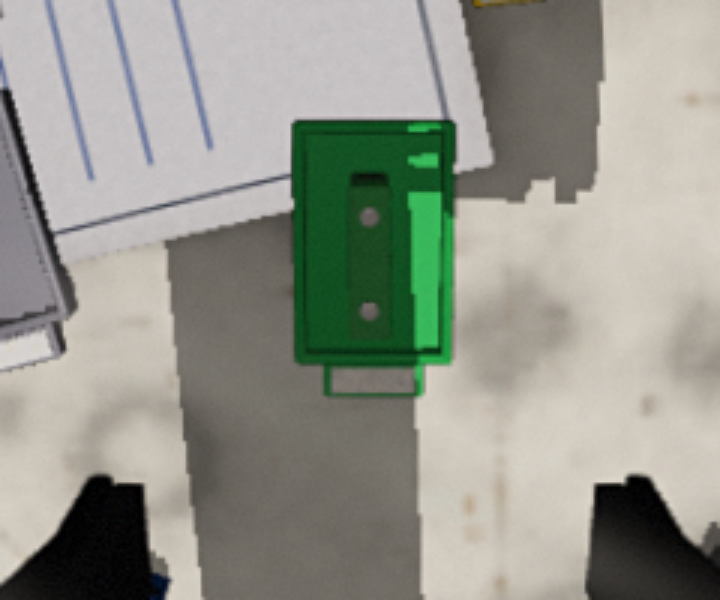

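The crop shows the green block upright, straight and within 2 mm of the middle of the green tray. Next is the blue block.

```bash
python3 -m handwheel '[[0.087,-0.0447,-0.029,0.003,0,0,0],[0.087,-0.0447,-0.029,0.003,0,0,0],[0.087,-0.0447,-0.029,0.003,0,0,0],[0.087,0,0,0,0,0,7.7],[0.087,0,0,0,0,0,7.7],[0.087,0,0,0,0,0,7.7],[0.087,0,0,0,0,0,0],[0.087,0,0,0,0,0,0]]';python3 look.py w6
python3 - <<'E'
from meas import *
r=obj("w6",(280,150,370,290),.03,.05);print(*r)
from go import go
x,y,_,_,a=r[0];go(x,y,10,a)
E
```

```text
time: 16.1
position: [0.4487, 0.012, 0.1876]
tool_rot: [-3.062, 0.701, 0.002]
ft_force: [0.3, 0.7, 0.1]
grip_width: 0.998
grip_force: 0.0
[454.   13.   45.2  12.6 -24.5] 738 39.0 [454.4  12.8  45.6  12.6 -24.5]
t 16.15 pos mm [448.8  12.  187.7] shift mm [  4.4  -3.1 177.7] then turn deg [ 0.   0.  -1.3] w 87.1 q1,q7 [ 0.67 -2.05]
```

```bash
python3 -m handwheel '[[0.05,0.004,-0.003,0.03,0,0,-1.3],[0.05,0,0,0.05,0,0,0],[0.05,0,0,0.045,0,0,0],[0.05,0,0,0.03,0,0,0],[0.05,0,0,0.02,0,0,0],[0.05,0,0,0,0,0,0],[0.05,0,0,0,0,0,0]]' 10;python3 go.py 454 13 10 -24.5
```

```text
time: 17.02
position: [0.4546, 0.013, 0.0137]
tool_rot: [-3.069, 0.669, -0.002]
ft_force: [-0.4, 0.8, -0.6]
grip_width: 0.571
grip_force: 0.0
t 17.02 pos mm [454.6  13.   13.7] shift mm [-0.5  0.3  3.7] then turn deg [-0.  -0.1 -0.1] w 49.6 q1,q7 [ 0.6  -2.22]
```

```bash
python3 -m handwheel '[[0.05,0,0,0.003,0,0,0],[0.05,0,0,0,0,0,0],[0,0,0,0,0,0,0],[0,0,0,0,0,0,0],[0,0,0,0,0,0,0],[0,0,0,0,0,0,0],[0,0,0,0,0,0,0]]' 10;python3 go.py 454 13 10 -24.5;python3 -m handwheel '[[0,0,0,-0.03,0,0,0],[0,0,0,-0.05,0,0,0],[0,0,0,-0.03,0,0,0],[0,0,0,0,0,0,0],[0,0,0,0,0,0,0]]'; python3 go.py 577.5 170.3 90 -9.7
```

```text
time: 17.9
position: [0.4539, 0.0129, 0.01]
tool_rot: [3.069, -0.67, -0.0]
ft_force: [0.1, 0.2, -0.3]
grip_width: 0.135
grip_force: 10.0
t 17.9 pos mm [453.9  12.9  10. ] shift mm [ 0.  -0.1  0. ] then turn deg [ 0.  -0.  -0.1] w 11.8 q1,q7 [ 0.6  -2.23]
time: 18.52
position: [0.4532, 0.0128, 0.1192]
tool_rot: [3.069, -0.67, -0.002]
ft_force: [0.3, 0.4, 0.1]
grip_width: 0.14
grip_force: 10.0
t 18.52 pos mm [453.2  12.8 119.2] shift mm [  47.4 -195.    29. ] then turn deg [  0.    0.1 -14.9] w 12.2 q1,q7 [ 0.67 -2.09]
```

```bash
python3 -m handwheel '[[0,0.012,-0.0488,0.002,0,0,0],[0,0.012,-0.0488,0.002,0,0,0],[0,0.012,-0.0488,0.002,0,0,0],[0,0.012,-0.0488,0.002,0,0,0],[0,0,0,0,0,0,-7.4],[0,0,0,0.02,0,0,-7.5],[0,0,0,0.03,0,0,0],[0,0,0,0,0,0,0],[0,0,0,0,0,0,0]]'; python3 go.py 578.2 170.5 18 -9.7
```

```text
time: 19.65
position: [0.5787, 0.1706, 0.0619]
tool_rot: [-3.13, 0.266, 0.001]
ft_force: [1.2, -0.6, 0.6]
grip_width: 0.137
grip_force: 10.0
t 19.65 pos mm [578.7 170.6  61.9] shift mm [-0.5  0.2 43.9] then turn deg [-0.  0. -0.] w 11.9 q1,q7 [ 0.34 -2.36]
```

```bash
python3 -m handwheel '[[0,-0.0005,0,0.02,0,0,0],[0,0,0,0.013,0,0,0],[0,0,0,0.009,0,0,0],[0,0,0,0.002,0,0,0],[0,0,0,0,0,0,0],[0,0,0,0,0,0,0]]'; python3 go.py 578.2 170.5 18 -9.7
```

```text
time: 20.4
position: [0.5787, 0.1706, 0.0182]
tool_rot: [-3.13, 0.266, -0.001]
ft_force: [0.4, -0.8, -0.3]
grip_width: 0.136
grip_force: 10.0
t 20.4 pos mm [578.7 170.6  18.2] shift mm [-0.4  0.2  0.2] then turn deg [-0. -0. -0.] w 11.8 q1,q7 [ 0.31 -2.39]
```

```bash
python3 -m handwheel '[[0,0,0,0.0005,0,0,0],[0.05,0,0,0,0,0,0],[0.05,0,0,0,0,0,0],[0.05,0,0,-0.02,0,0,0],[0.05,0,0,-0.06,0,0,0],[0.087,0,0,-0.06,0,0,0],[0.087,-0.015,0,-0.04,0,0,0],[0.087,0,0,0,0,0,0]]';python3 look.py w7; python3 go.py 448 -200 190 -27.7
python3 - <<'E'
from meas import *
print(*obj("w7",(270,130,380,270),.03,.06))
print(*obj("w7",(270,130,380,270),.0105,.02))
i=load("w7")[0];cv2.imwrite("pics/c7.png",cv2.resize(i[120:320,200:440],(720,600)))
E
```

```text
time: 21.4
position: [0.5649, 0.1752, 0.2029]
tool_rot: [-3.129, 0.263, -0.013]
ft_force: [-0.2, -0.3, 0.6]
grip_width: 0.827
grip_force: 0.0
t 21.45 pos mm [564.3 173.8 200.3] shift mm [-51.9 388.    9.8] then turn deg [-0.1 -0.3 18. ] w 75.9 q1,q7 [ 0.41 -2.28]
[579.3 172.2  45.8  11.6  -9.6] 690 47.1 [580.  172.1  46.6  11.4  -9.3]
[576.7 170.7  83.   52.6  -9.6] 1125 14.8 [577.3 170.7  81.8  52.2  -9.7]
```

View pics/c7.png

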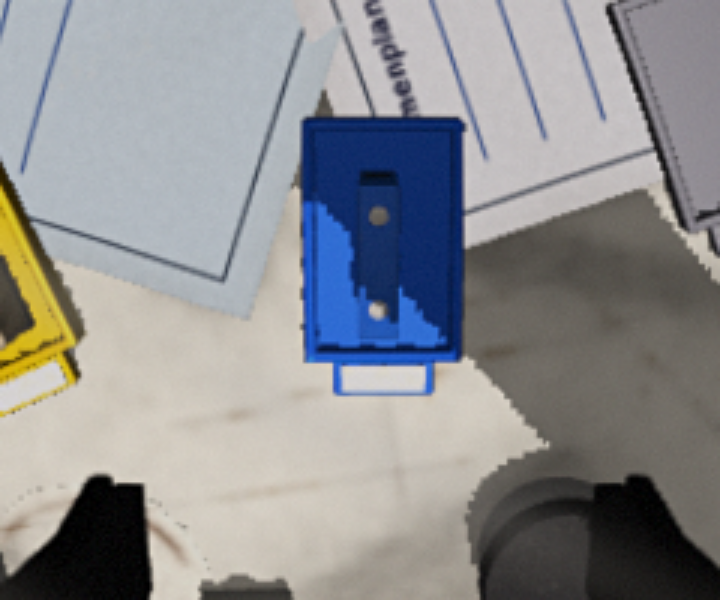

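The crop shows the blue block upright, straight and within 3 mm of the middle of its tray. Last is the grey block.

```bash
python3 -m handwheel '[[0.087,-0.0065,0.0485,0.001,0,0,0],[0.087,-0.0065,0.0485,0.001,0,0,0],[0.087,-0.0065,0.0485,0.001,0,0,0],[0.087,-0.0065,0.0485,0.001,0,0,0],[0.087,-0.0065,0.0485,0.001,0,0,0],[0.087,-0.0065,0.0485,0.001,0,0,0],[0.087,-0.0065,0.0485,0.001,0,0,0],[0.087,-0.0065,0.0485,0.001,0,0,0],[0.087,0,0,0,0,0,9],[0.087,0,0,0,0,0,9],[0.087,0,0,0,0,0,0],[0.087,0,0,0,0,0,0]]';python3 look.py w8
python3 - <<'E'
from meas import *
r=obj("w8",(280,140,370,290),.03,.05);print(*r)
from go import go
x,y,_,_,a=r[0];go(x,y,10,a)
E
```

```text
time: 22.95
position: [0.4465, -0.2004, 0.189]
tool_rot: [-3.051, 0.748, 0.002]
ft_force: [0.4, 0.1, 0.1]
grip_width: 1.001
grip_force: 0.0
[ 452.2 -199.9   44.9   12.2  -27.5] 747 39.1 [ 452.7 -200.1   45.5   12.1  -27.4]
t 23.0 pos mm [ 446.6 -200.5  189.1] shift mm [  4.8  -3.1 179.1] then turn deg [-0.   0.  -0.1] w 87.0 q1,q7 [ 1.03 -1.7 ]
```

```bash
python3 -m handwheel '[[0.05,0.0045,-0.003,0.03,0,0,0],[0.05,0,0,0.05,0,0,0],[0.05,0,0,0.045,0,0,0],[0.05,0,0,0.03,0,0,0],[0.05,0,0,0.02,0,0,0],[0.05,0,0,0,0,0,0],[0.05,0,0,0,0,0,0]]' 10;python3 go.py 452.3 -200 10 -27.4
```

```text
time: 23.88
position: [0.4529, -0.2002, 0.0153]
tool_rot: [3.05, -0.751, 0.002]
ft_force: [0.0, -0.5, -0.2]
grip_width: 0.574
grip_force: 0.0
t 23.88 pos mm [ 452.9 -200.2   15.3] shift mm [-0.7  0.1  5.3] then turn deg [ 0.  -0.1 -0.3] w 50.0 q1,q7 [ 0.96 -1.86]
```

```bash
python3 -m handwheel '[[0.05,0,0,0.005,0,0,0],[0.05,0,0,0,0,0,0],[0,0,0,0,0,0,0],[0,0,0,0,0,0,0],[0,0,0,0,0,0,0],[0,0,0,0,0,0,0],[0,0,0,0,0,0,0]]' 10;python3 go.py 452.3 -200 10 -27.4;python3 -m handwheel '[[0,0,0,-0.03,0,0,0],[0,0,0,-0.05,0,0,0],[0,0,0,-0.03,0,0,0],[0,0,0,0,0,0,0],[0,0,0,0,0,0,0]]'; python3 go.py 608.5 52 90 11.6
```

```text
time: 24.75
position: [0.4522, -0.2001, 0.0096]
tool_rot: [3.05, -0.753, 0.0]
ft_force: [-0.3, -0.3, 0.9]
grip_width: 0.137
grip_force: 10.0
t 24.75 pos mm [ 452.2 -200.1    9.6] shift mm [-0.  -0.1 -0.4] then turn deg [ 0.  -0.  -0.3] w 11.9 q1,q7 [ 0.96 -1.86]
time: 25.38
position: [0.4515, -0.1999, 0.1187]
tool_rot: [-3.05, 0.753, 0.002]
ft_force: [-0.1, 1.0, -0.3]
grip_width: 0.135
grip_force: 10.0
t 25.38 pos mm [ 451.5 -199.9  118.7] shift mm [  21.8 -296.    28.6] then turn deg [ -0.    0.1 -39.3] w 11.8 q1,q7 [ 1.02 -1.76]
```

```bash
python3 -m handwheel '[[0,0.002,-0.0493,-0.008,0,0,0],[0,0.002,-0.0493,-0.008,0,0,0],[0,0.002,-0.0493,-0.008,0,0,0],[0,0.002,-0.0493,-0.008,0,0,0],[0,0.002,-0.0493,-0.008,0,0,0],[0,0.002,-0.0493,-0.008,0,0,0],[0,0,0,0,0,0,-9.8],[0,0,0,0,0,0,-9.8],[0,0,0,0,0,0,-9.8],[0,0,0,0,0,0,-9.8],[0,0,0,0,0,0,0],[0,0,0,0,0,0,0]]';python3 look.py w9;python3 - <<'E'
from meas import *
r=obj("w9",(270,120,380,270),.0105,.02);print(*r)
from go import go
x,y,_,_,a=r[0];go(609,52.3,60,11.6)
E
```

```text
time: 26.88
position: [0.6, 0.056, 0.1665]
tool_rot: [-3.126, -0.31, 0.003]
ft_force: [-0.0, 0.1, -0.7]
grip_width: 0.136
grip_force: 10.0
[609.8  53.4  80.8  51.8  11.9] 1194 14.7 [610.1  53.5  80.7  51.6  11.9]
t 26.93 pos mm [600.1  56.2 166.8] shift mm [  8.1   5.6 106.8] then turn deg [-0.   0.1 -0.2] w 11.5 q1,q7 [ 0.62 -1.76]
```

```bash
python3 -m handwheel '[[0,0.008,0.005,0.02,0,0,-0.3],[0,0,0,0.04,0,0,0],[0,0,0,0.035,0,0,0],[0,0,0,0.012,0,0,0],[0,0,0,0,0,0,0],[0,0,0,0,0,0,0]]'; python3 go.py 609.3 52.9 17.8 11.8
```

```text
time: 27.68
position: [0.6104, 0.0532, 0.0618]
tool_rot: [3.125, 0.322, 0.004]
ft_force: [0.2, -0.1, 0.1]
grip_width: 0.139
grip_force: 10.0
t 27.68 pos mm [610.4  53.2  61.8] shift mm [-1.2  0.1 44. ] then turn deg [ 0.  -0.1 -0. ] w 12.1 q1,q7 [ 0.57 -1.82]
```

```bash
python3 -m handwheel '[[0,-0.0005,0,0.02,0,0,0],[0,0,0,0.012,0,0,0],[0,0,0,0.008,0,0,0],[0,0,0,0.002,0,0,0],[0,0,0,0,0,0,0],[0,0,0,0,0,0,0]]'; python3 go.py 609.3 52.9 17.8 11.8
```

```text
time: 28.42
position: [0.6092, 0.0529, 0.019]
tool_rot: [3.125, 0.322, 0.001]
ft_force: [0.3, 0.3, 0.3]
grip_width: 0.143
grip_force: 10.0
t 28.43 pos mm [609.2  52.9  19. ] shift mm [0.1 0.  1.2] then turn deg [ 0. -0. -0.] w 12.5 q1,q7 [ 0.54 -1.85]
```

```bash
python3 -m handwheel '[[0,0,0,0.0015,0,0,0],[0,0,0,0,0,0,0],[0.05,0,0,0,0,0,0],[0.05,0,0,0,0,0,0],[0.05,0,0,-0.02,0,0,0],[0.05,0,0,-0.06,0,0,0],[0.087,0,0,-0.06,0,0,0],[0.087,-0.015,0,-0.06,0,0,0],[0.087,0,0,-0.04,0,0,0],[0.087,0,0,0,0,0,0]]';python3 look.py w10
python3 - <<'E'
from meas import *
print(*obj("w10",(270,130,380,270),.03,.06))
print(*obj("w10",(270,130,380,270),.0105,.02))
E
```

```text
time: 29.68
position: [0.5959, 0.0509, 0.2623]
tool_rot: [3.124, 0.323, 0.013]
ft_force: [0.2, -0.4, -0.0]
grip_width: 0.936
grip_force: 0.0
[610.2  53.7  46.2  11.6  11.9] 549 47.0 [611.   53.9  47.3  11.5  11.7]
[609.4  53.3  81.8  52.2  12. ] 857 14.8 [609.8  53.5  80.8  52.1  11.8]
```

View pics/w10.png

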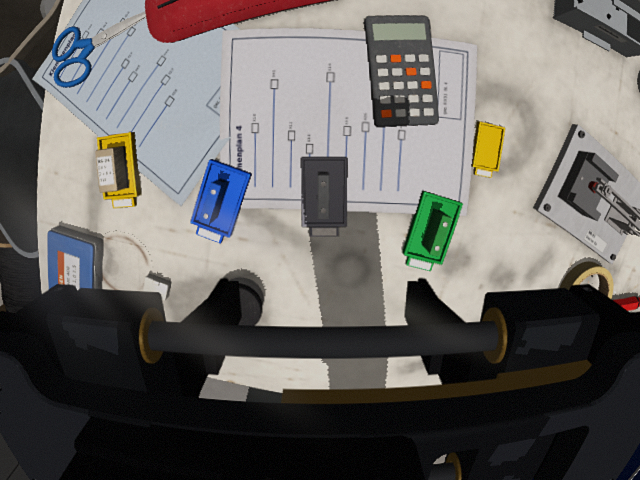

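The picture shows all four trays packed and every part upright: relay in yellow (115,168), blue (222,200), grey (323,192) and green (433,228). The plug (155,285) and tin (245,300) are still standing, and the gripper is clear.

```bash
python3 -c "
from bench import ctrl
print(ctrl.close_job())"
```

```text
the job is handed in; nothing more can be done
None
```

I packed all four trays in the order asked and handed the job in at about 30 s: each part is upright and released, within about 3 mm of its tray's middle, and the plug and tin were left standing.

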